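# Load the mixer and start it from its key panel

### The job

Set the blue-capped jar down upright in the middle of the mixer's round black pad, without dropping it, and then swing the orange retaining bar fully down over it. Then start the mixer on the control box: press the yellow key well down, then the blue key, then press the green key and keep it well down for two seconds; press gently, one key at a time, letting each come back up before the next. Press no key before the bar is down, never press the red key, and leave the other bottle, the big jar and the calculator where they are.

Things in the scene. Friction and masses are not known exactly. Their poses are not given: they have to be found in the camera images.
- jar: the sample jar to be mixed: white round jar with a blue screw cap, 48 mm in diameter, 62 mm tall, 0.03 to 0.08 kg, loose, standing upright on the worktop. Origin at the centre of its underside, z up through the cap. Grasp it round the body from above
- mixer: bench mixer, fixed to the worktop: white box 220 x 160 mm, 40 mm high, with a round black rubber pad on top, and at its back two aluminium cheeks (136 mm high, 44 mm over both) that carry the orange bar. Origin on the worktop under the pad's centre; its x axis points from its front (bar knob side when closed) to the hinge at its back, y to the left, z up
- pad_centre (a point): centre of the upper face of the mixer's round black rubber pad, 76 mm in diameter, flat, 44 mm above the worktop; axes as the mixer's
- bar_hinge (a point): middle of the hinge pin of the orange retaining bar, 121 mm above the worktop, 75 mm behind the pad's centre (along the mixer's +x); the pin lies along the mixer's y
- bar_knob (a point): centre of the black cross knob at the free end of the orange bar, 150 mm from the hinge pin: a lying cylinder 22 mm in diameter, 30 mm long along the mixer's y, so it can be pinched 30 mm wide across y and will turn between the pads as the bar swings
- bar (a joint): angle of the orange retaining bar (14 mm wide, 10 mm thick, 150 mm long) about its hinge: 0 = fully down on its stop, level, pointing to the mixer's front (-x), its round rubber foot then 4 mm above the jar's cap; grows as it is raised (1.57 = upright), stop at 2.0. It starts raised and leaning back at 1.7 to 1.95 and has a stiff friction hinge (about 0.15 N m): it stays where it is left
- console: control box of the mixer, fixed to the worktop: grey box 130 x 240 mm, top face 36 mm above the worktop, greenish display strip at the back and four round spring keys in a row. Origin on the worktop under its centre; x to its back, y to its left along the row of keys. The keys stand 48 mm apart, at y = -72, -24, 24 and 72 mm and x = -15 mm, in an order of colours that differs every time
- key_yellow_top (a point): centre of the top face of the yellow key, 62 mm above the worktop when up: a round cap 30 mm in diameter that stands 14 mm out of its grey housing ring (46 mm in diameter); moves down with the key
- key_yellow (a joint): travel of the yellow key in m: 0 = up, 0.010 = fully down on its stop; spring return: it starts to move at about 1.8 N, is half down (0.005, where it registers as pressed) at about 4 N and fully down at 6 N
- key_yellow_base: grey housing ring of the yellow key with the key it carries; origin on the control box's top face under the key
- key_blue_top (a point): centre of the top face of the blue key, 62 mm above the worktop when up: a round cap 30 mm in diameter that stands 14 mm out of its grey housing ring (46 mm in diameter); moves down with the key
- key_blue (a joint): travel of the blue key in m: 0 = up, 0.010 = fully down on its stop; spring return: it starts to move at about 1.8 N, is half down (0.005, where it registers as pressed) at about 4 N and fully down at 6 N
- key_blue_base: grey housing ring of the blue key with the key it carries; origin on the control box's top face under the key
- key_green_top (a point): centre of the top face of the green key, 62 mm above the worktop when up: a round cap 30 mm in diameter that stands 14 mm out of its grey housing ring (46 mm in diameter); moves down with the key
- key_green (a joint): travel of the green key in m: 0 = up, 0.010 = fully down on its stop; spring return: it starts to move at about 1.8 N, is half down (0.005, where it registers as pressed) at about 4 N and fully down at 6 N
- key_green_base: grey housing ring of the green key with the key it carries; origin on the control box's top face under the key
- key_red_top (a point): centre of the top face of the red key, 62 mm above the worktop when up: a round cap 30 mm in diameter that stands 14 mm out of its grey housing ring (46 mm in diameter); moves down with the key
- key_red (a joint): travel of the red key in m: 0 = up, 0.010 = fully down on its stop; spring return: it starts to move at about 1.8 N, is half down (0.005, where it registers as pressed) at about 4 N and fully down at 6 N
- key_red_base: grey housing ring of the red key with the key it carries; origin on the control box's top face under the key
- amber_bottle: bystander: brown bottle with a black cap, 53 mm in diameter, 105 mm tall, loose; origin at the centre of its underside
- big_jar: bystander: larger white jar with a white cap, 62 mm in diameter, 92 mm tall, loose; origin at the centre of its underside
- calculator: bystander: black desk calculator lying flat, 142 x 72 x 15 mm, loose; origin at the centre of its underside
There are look-alikes about, which are no part of the job. There is more than one size of the jar; the job needs the middle-sized.

How it is judged:
On the way, in this order (a step that is already met when the one before it is completed fails the run):
1. the jar stands upright in the middle of the pad, let go (horizontal distance between jar and pad_centre below 0.016 m and z of jar in the frame of pad_centre between -0.004 and 0.006 m and angle between jar's own z axis and vertical below 0.1 rad and contact force between the fingers and jar below 0.2 N), for 0.2 s.
2. the bar is fully down over the jar (horizontal distance between jar and pad_centre below 0.016 m and z of jar in the frame of pad_centre between -0.004 and 0.006 m and angle between jar's own z axis and vertical below 0.1 rad and value of joint bar below 0.07 rad), for 0.2 s.
3. the yellow key is pressed down, the other keys up (all of step 2 and value of joint key_yellow above 0.005 m and value of joint each of key_blue, key_green, key_red below 0.0015 m), for 0.1 s.
4. then the blue key is pressed down, the other keys up (all of step 2 and value of joint key_blue above 0.005 m and value of joint each of key_yellow, key_green, key_red below 0.0015 m), for 0.1 s.
5. then the green key is held pressed for 1.5 s or more, the other keys up (all of step 2 and value of joint key_green above 0.005 m and value of joint each of key_yellow, key_blue, key_red below 0.0015 m), for 1.5 s.
At the end, for the whole second after the job is handed in: the jar stands upright (within 0.1 rad) on the pad, within 16 mm of its centre, at rest; the bar is down (below 0.07 rad); all four keys are up (less than 1.5 mm down) (all of step 2 and value of joint each of key_yellow, key_blue, key_green, key_red below 0.0015 m and linear speed of jar below 0.02 m/s and contact force between the fingers and jar below 0.2 N); the robot touches nothing.
It fails at once if the red key is pressed (more than 2 mm), or two keys are down together (each more than 2.5 mm) (value of joint key_red above 0.002 m or value of joint each of key_yellow, key_blue above 0.0025 m or value of joint each of key_yellow, key_green above 0.0025 m or value of joint each of key_yellow, key_red above 0.0025 m or value of joint each of key_blue, key_green above 0.0025 m or value of joint each of key_blue, key_red above 0.0025 m or value of joint each of key_green, key_red above 0.0025 m).
It fails at once if a key is pressed (more than 3 mm) while the bar is not down (above 0.15 rad) (value of joint bar above 0.15 rad and value of joint any of key_yellow, key_blue, key_green, key_red above 0.003 m).
It fails at once if a key or its housing is pushed with more than 30 N (contact force between the fingers and key_yellow_base above 30 N or contact force between the fingers and key_blue_base above 30 N or contact force between the fingers and key_green_base above 30 N or contact force between the fingers and key_red_base above 30 N).
It fails at once if the jar is dropped (faster than 0.6 m/s while the fingers do not touch it) or tipped more than 0.7 rad ((linear speed of jar above 0.6 m/s and contact force between the fingers and jar below 0.05 N) or angle between jar's own z axis and vertical above 0.7 rad).
It fails at once if a bystander is moved more than 20 mm or tipped (distance of any of amber_bottle, big_jar, calculator from where it was at the start of the episode above 0.02 m or angle between any of amber_bottle, big_jar's own z axis and vertical above 0.4 rad).
It also fails if it takes over 72 s, if anything falls off the work surface, if the arm or the gripper's body presses on something with over 40 N, if the wrist force passes 120 N, or if a joint passes its speed limit or range.

### The arm

A 6-joint arm with a two-finger parallel gripper is mounted at the origin on a cart in front of the work surface, level with it; the furniture and walls round the work are solid. World frame = base frame: x ahead of the robot, y to its left, z up, the work surface at z = 0. Lengths are in m, angles in rad, forces in N, time in s.
With the tool pointing down it reaches from about 0.3 to 0.875 m from the base axis. Payload 6.4 kg.
Tool frame: the origin (TCP) lies on the centre line of the jaws, within the pads' length; the fingertips stand 25 mm ahead of it and the grasp point (between the pads) lies 6 mm ahead of it (ctrl.tip_reach is the distance from the TCP to the fingertips, in m); z points along the fingers, y is the line along which they close (so a half turn about z gives the same grasp; the last joint's range is limited). The gripper opens to 85 mm and grips with 20 to 120 N. Pads are 22 mm wide; open, the fingers measure 114 mm over their backs; the gripper's body (76 mm by 85 mm) begins 54 mm behind the grasp point. The pads swing forward as they close: fully open they stand 13 mm farther back than shut.
Start: joints at [0.964, 0.181, 1.607, -0, 1.354, -0.206], TCP at [0.224, 0.529, 0.256] pointing down, gripper open.
Joint ranges: [-2.99, 2.99], [-0.89, 2.07], [0.3, 2.58], [-1.14, 4.28], [0, 2.63], [-3.12, 3.12]. Speed limits (rad/s): [2.57, 2.57, 3.01, 3.14, 3.14, 3.14].

### API

Orientations are given as a unit quaternion [w, x, y, z].
In Python, from bench import ctrl gives the robot as it stands.
- The arm moves only by the tool servo_tool, never from a script. Its argument "motion" is a list that holds one entry, the list of rows, each a list of 5 numbers: the shift along the tool's x, y, z in cm, then the turn about the tool's z in degrees, then the closure, from -1 (fully open) to 1 (shut). In form: [[[dx, dy, dz, twist, claw], ...]]. A call has 1 to 5 rows; each row is the pose to reach, as a shift and turn from the pose commanded when the call began, along the tool's axes at that moment; what a row does not reach only later rows make up. A row lasts 1/10 s, in which the tool goes at most 50 mm and 8.59 degrees, less where a joint would pass 70% of its speed; a pose out of reach is approached as far as the arm can. A call with a gripper value outside its range is refused whole. The fingers move at their own pace and stop on an object; the grip force is fixed at half the most. Time passes only in rows, so rows that repeat a pose let the fingers close. It gives the time, the measured TCP pose, the force, the opening and the grip force at its end, in the units of the state.
- ctrl.get_obs(): the state, without advancing time (a new reading comes with each control period).
- ctrl.camera(name): name is "side" or "top"; returns a dict with "pixels" (400x640x3 uint8, red, green, blue), "depth" (400x640 float32, m along the optical axis (not along the pixel's ray), 0 where there is no reading), "fx", "fy", "cx", "cy" (pixels), "k1" (the pictures are not rectified: a ray, as slopes to the right and down, at radius r is drawn at 1 + k1 r^2 times it, then the intrinsics apply), "R" (3x3) and "t" (3): a world point X has camera coordinates R X + t. Camera axes: x right, y down, z forward; pixel columns grow to the right and rows downward; lengths in m; the calibration is good to about 2 mm. A picture is of the moment at which its call begins.
- ctrl.hand_in(): hands the job in; it is judged then, once.
The state is a dict: "time_s": time; "q": joint angles; "dq": joint speeds; "joint_efforts": joint torques, N m; "eef_pos": TCP position; "eef_rot": TCP orientation; "wrist_force": force on the tool from outside, world axes, zero at the start; "torque": the same for the moment, N m; "opening": opening from 0.0 (shut) to 1.0 (fully open); "grasp_force": force on a finger pad.
Only numpy, scipy, OpenCV 4.12 (cv2) and the standard library are available. Lean on these libraries where they do the work, as an engineer would, in place of code of your own. Each camera call takes 0.05 s, during which the arm holds its last target. There are 200 camera calls.

## Working session

There is one attempt and no reset: what is moved stays moved. The work goes in short steps, Python scripts to look and compute and a tool call to move; the robot and the scene stay as the last step left them, time stands still between calls to the robot, and variables do not carry over. Pictures are saved under pics/ and viewed, at most 10 in all, crops included, and the job is handed in when it is done.

Besides the shell and the picture viewer there is one more tool, called after "Emit:" by a JSON object that holds its "method" and its "body", one argument or row to a line. servo_tool: Moves the arm, as the interface text tells. Its arguments: {"type":"object","properties":{"motion":{"type":"array"}},"required":["motion"]}

```bash
mkdir -p pics; ls
cat > h.py <<'E'
import numpy as np, cv2
from bench import ctrl
def ray(c,u,v):
    x=(u-c["cx"])/c["fx"]; y=(v-c["cy"])/c["fy"]; rd=np.hypot(x,y); r=rd
    for _ in range(20): r=rd/(1+c["k1"]*r*r)
    s=r/rd if rd>0 else 1
    return np.array([x*s,y*s,1.])
def at_z(c,u,v,z):
    R=np.array(c["R"]);t=np.array(c["t"]); o=-R.T@t; d=R.T@ray(c,u,v)
    return o+d*(z-o[2])/d[2]
def at_d(c,u,v):
    R=np.array(c["R"]);t=np.array(c["t"]); return R.T@(ray(c,u,v)*c["depth"][int(v),int(u)]-t)
E
python3 - <<'E'
from h import *
for n in("top","side"):
    c=ctrl.camera(n); cv2.imwrite(f"pics/{n}0.png",c["pixels"][:,:,::-1]); R=np.array(c["R"]); print(n,-R.T@np.array(c["t"]),R.round(2).tolist(),c["fx"],c["k1"])
o=ctrl.get_obs(); print(o, ctrl.tip_reach)
E
```

```text
pics
top [0.41203552 0.03855214 1.36941686] [[0.02, -1.0, 0.01], [-0.99, -0.03, -0.1], [0.1, -0.0, -0.99]] 388.32403393691726 -0.0270533305256635
side [ 0.2493146  -0.87556541  0.70308825] [[0.95, -0.32, 0.0], [-0.17, -0.52, -0.84], [0.27, 0.79, -0.54]] 396.66426882055265 -0.06756532629324696
{'time_s': 0.1, 'q': array([ 9.63711621e-01,  1.81462443e-01,  1.60786095e+00,  3.66155344e-06,
        1.35381159e+00, -2.06333236e-01]), 'dq': array([ 0.00183673, -0.00186062, -0.0025266 ,  0.00113982, -0.00188772,
       -0.00018722]), 'joint_efforts': array([ 8.94434306e-04, -4.45880842e+01, -3.52239740e+01, -2.36973319e-04,
        4.12091904e-03, -2.33071052e-05]), 'eef_pos': array([0.22405874, 0.52907401, 0.25549938]), 'eef_rot': array([-3.06706217e-04,  1.99037890e-01,  9.79991492e-01, -7.07552556e-04]), 'wrist_force': array([ 0.27732216,  0.37232729, -0.01376483]), 'torque': array([ 0.01637508, -0.00482734, -0.03696095]), 'grasp_force': 0.0, 'opening': 0.9996719623076598} 0.025
```

View pics/top0.png

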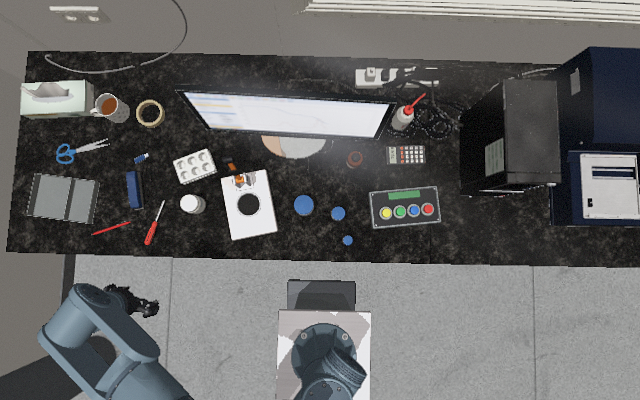

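View pics/side0.png

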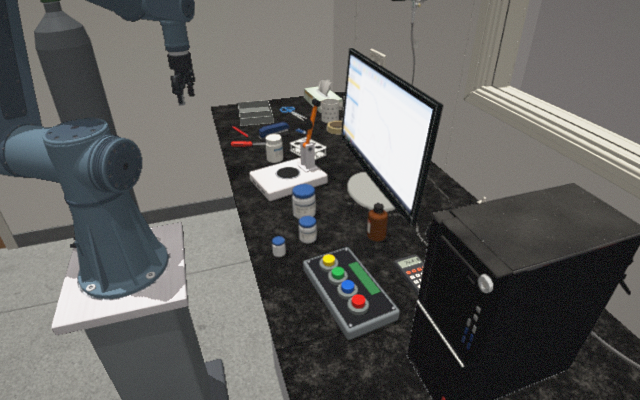

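The top view shows three blue-capped jars: large at (304,205), middle at (338,213) and small at (347,240). There is also a white jar at (192,204) and blue items at (134,188) and (414,211), the latter being the blue key. I choose the middle one at (338,213), which is at (308,228) in the side view. The pad is at (248,204), the bar's hinge near (238,180), and the keys run Y, G, B, R at (386..428, 212).

```bash
cat > m.py <<'E'
from h import *
def blobs(hsv,lo,hi,box,mn=15):
    m=cv2.inRange(hsv,lo,hi); k=np.zeros_like(m); x0,y0,x1,y1=box; k[y0:y1,x0:x1]=m[y0:y1,x0:x1]
    n,l,s,ce=cv2.connectedComponentsWithStats(k); return [(ce[i],s[i][4],(l==i)) for i in range(1,n) if s[i][4]>=mn]
E
python3 - <<'E'
from m import *
c=ctrl.camera("top"); s=ctrl.camera("side")
H=cv2.cvtColor(c["pixels"],cv2.COLOR_RGB2HSV); G=cv2.cvtColor(s["pixels"],cv2.COLOR_RGB2HSV)
for p,a,_ in blobs(H,(100,120,60),(125,255,255),(285,185,440,250)):
    z=.062; print("blue",p.round(1),a,at_z(c,*p,z).round(4),"dia mm",2000*np.sqrt(a/np.pi)*(1.369-z)/388,"depthz",at_d(c,*p).round(3))
for p,a,_ in blobs(G,(100,120,60),(125,255,255),(260,170,370,310)): print("side blue",p.round(1),a,at_z(s,*p,.056).round(4))
R={"yellow":((22,120,120),(35,255,255)),"green":((45,100,80),(80,255,255)),"red":((0,150,120),(8,255,255))}
for n,(lo,hi) in R.items():
    for cam,hs,b in((c,H,(372,200,438,226)),(s,G,(310,245,375,312))):
        for p,a,_ in blobs(hs,lo,hi,b): print(n,p.round(1),a,at_z(cam,*p,.062).round(4))
for p,a,m in blobs(H,(0,0,0),(180,255,70),(232,190,264,218)): print("pad",p.round(1),a,at_z(c,*p,.044).round(4))
for p,a,m in blobs(G,(0,0,0),(180,255,70),(272,162,304,182)): print("pad side",p.round(1),a,at_z(s,*p,.044).round(4))
# mixer box
m=cv2.inRange(H,(0,0,170),(180,60,255)); k=np.zeros_like(m); k[168:243,215:282]=m[168:243,215:282]
cn=max(cv2.findContours(k,0,2)[0],key=cv2.contourArea); (ctr,wh,an)=cv2.minAreaRect(cn); b=cv2.boxPoints((ctr,wh,an)); P=[at_z(c,*q,.04)for q in b]; print("box",[p[:2].round(4) for p in P],"c",np.mean(P,0).round(4))
for p,a,_ in blobs(H,(5,150,120),(18,255,255),(215,150,262,195),3): print("orange",p.round(1),a,at_d(c,*p).round(3))
for p,a,m in blobs(G,(5,150,120),(18,255,255),(295,90,330,155),3):
    ys,xs=np.nonzero(m); print("orange side",p.round(1),a,[(xs[ys==y].mean().round(1),y) for y in (ys.min(),ys.max())])
a=cv2.resize(c["pixels"][140:260,200:440],None,fx=3,fy=3,interpolation=cv2.INTER_CUBIC); b=cv2.resize(s["pixels"][85:185,260:340],None,fx=2.4,fy=2.4); a2=np.zeros((600,720,3),np.uint8); a2[:360]=a; a2[360:,:192]=b; b=cv2.resize(s["pixels"][180:260,260:340],(240,240)); a2[360:,200:440]=b
cv2.imwrite("pics/crop1.png",a2[:,:,::-1])
E
```

```text
blue [303. 204.] 298 [0.5124 0.0823 0.062 ] dia mm 65.6155922791376 depthz [0.51  0.081 0.087]
blue [338.1 212.6] 140 [ 0.4865 -0.0367  0.062 ] dia mm 44.974147421694745 depthz [ 0.486 -0.037  0.062]
blue [413.9 209.8] 59 [ 0.5022 -0.2929  0.062 ] dia mm 29.196105689701596 depthz [ 0.502 -0.294  0.059]
blue [347.9 240.1] 75 [ 0.3951 -0.0712  0.062 ] dia mm 32.91770531222249 depthz [ 0.395 -0.073  0.044]
side blue [303.5 190.7] 239 [0.5182 0.1132 0.056 ]
side blue [307.1 221.2] 148 [ 0.4841 -0.0391  0.056 ]
side blue [277.7 240.1] 90 [ 0.3898 -0.0927  0.056 ]
side blue [347.4 285.8] 146 [ 0.5001 -0.298   0.056 ]
yellow [385.8 212.4] 57 [ 0.4908 -0.1979  0.062 ]
yellow [328.4 259.5] 128 [ 0.4864 -0.209   0.062 ]
green [399.8 211.3] 58 [ 0.4959 -0.2453  0.062 ]
green [362.8 277. ] 339 [ 0.5407 -0.2892  0.062 ]
green [337.6 272.3] 130 [ 0.492  -0.2566  0.062 ]
red [427.7 208.6] 53 [ 0.5074 -0.3398  0.062 ]
red [358.  300.5] 151 [ 0.5035 -0.3501  0.062 ]
pad [248.2 204.1] 349 [0.5088 0.2702 0.044 ]
pad side [287.5 172.4] 163 [0.5044 0.2589 0.044 ]
box [array([0.598 , 0.3749]), array([0.6328, 0.2183]), array([0.42  , 0.1692]), array([0.3862, 0.3233])] c [0.5093 0.2714 0.04  ]
orange [231.5 166.2] 31 [0.607 0.292 0.231]
orange [238.9 178.9] 49 [0.581 0.286 0.142]
orange side [313.2 114. ] 56 [(np.float64(314.0), np.int64(106)), (np.float64(313.0), np.int64(123))]
orange side [307.6 137.4] 55 [(np.float64(310.0), np.int64(130)), (np.float64(303.5), np.int64(146))]
```

View pics/crop1.png

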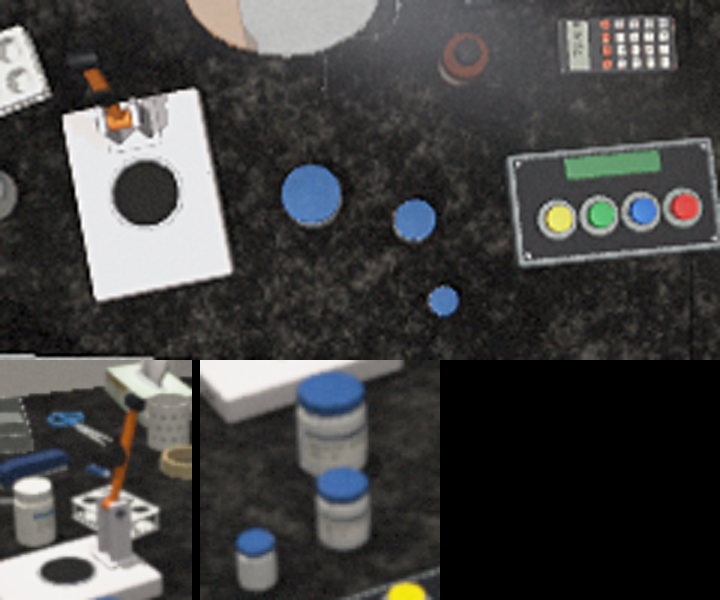

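The crop confirms the middle jar at top (338,213): its cap measures about 45 mm and its top is 62 mm high. The bar leans back at about 1.80 rad. The keys, left to right, are yellow, green, blue, red.

```bash
cat > go.py <<'E'
import sys
from h import *
from scipy.spatial.transform import Rotation as Ro
def go(x,y,z,yawy=103.3):
    o=ctrl.get_obs(); w,a,b,c=o["eef_rot"]; R=Ro.from_quat([a,b,c,w]).as_matrix()
    d=R.T@(np.array([x,y,z])-o["eef_pos"])*100
    cur=np.degrees(np.arctan2(R[1,1],R[0,1])); tw=-((yawy-cur+180)%360-180)
    print("pos",o["eef_pos"].round(4),"d cm",d.round(2),"twist",round(tw,1),"q",o["q"].round(2),"tilt",R[2,2].round(4),"F",o["wrist_force"].round(2),"open",round(o["opening"],3),round(o["grasp_force"],1),"t",o["time_s"])
if __name__=="__main__": go(*map(float,sys.argv[1:]))
E
python3 go.py .486 -.037 .16
python3 - <<'E'
from h import *
c=ctrl.camera("top")
P=np.array([at_d(c,u,v) for v in range(85,170,2) for u in range(180,340,3) if c["depth"][v,u]>0])
for y0 in(.2,.25,.3,.35):
    for z0 in(.08,.15,.2,.3,.4):
        s=P[(abs(P[:,1]-y0)<.03)&(abs(P[:,2]-z0)<.05)]
        if len(s): print(y0,z0,s[:,0].min().round(3),len(s))
E
```

```text
pos [0.2242 0.5292 0.2557] d cm [-46.2  -41.91   9.61] twist -36.3 q [ 0.96  0.18  1.61 -0.    1.35 -0.21] tilt -1.0 F [-0.79 -0.66  0.02] open 1.002 0.0 t 0.2
0.2 0.08 0.633 24
0.2 0.15 0.75 33
0.2 0.2 0.754 38
0.2 0.3 0.762 49
0.2 0.4 0.768 48
0.25 0.08 0.633 24
0.25 0.15 0.753 32
0.25 0.2 0.755 35
0.25 0.3 0.763 49
0.25 0.4 0.768 45
0.3 0.08 0.748 22
0.3 0.15 0.748 34
0.3 0.2 0.601 44
0.3 0.3 0.609 62
0.3 0.4 0.769 46
0.35 0.08 0.752 19
0.35 0.15 0.757 32
0.35 0.2 0.76 38
0.35 0.3 0.766 45
0.35 0.4 0.771 50
```

Emit:
{"method": "servo_tool", "body": {
  "motion": [
    [[-3.5, -3.2, 0, -7.5, -1], [-7, -6.4, 0, -15, -1], [-10.5, -9.6, 0, -22.5, -1], [-14, -12.8, 0, -30, -1], [-17.5, -16, 0, -36.3, -1]]
  ]
}}

```text
time_s: 0.75
eef_pos: [0.3226, 0.3142, 0.2564]
eef_rot: [0.0, -0.117, 0.993, 0.0]
wrist_force: [1.2, 0.2, -0.4]
opening: 0.997
grasp_force: 0.0
```

```bash
python3 go.py .486 -.037 .16
```

```text
pos [0.3226 0.3142 0.2564] d cm [ -7.75 -37.96   9.64] twist 0.1 q [ 0.51 -0.11  1.91  0.    1.34 -1.3 ] tilt -1.0 F [ 1.18  0.2  -0.41] open 0.997 0.0 t 0.75
```

Emit:
{"method": "servo_tool", "body": {
  "motion": [
    [[-1, -4.7, 1, 0, -1], [-2, -9.4, 2, 0, -1], [-3, -14.1, 3, 0, -1], [-4, -18.8, 4, 0, -1], [-5, -23.5, 5, 0, -1]]
  ]
}}

```text
time_s: 1.25
eef_pos: [0.4247, 0.0962, 0.2063]
eef_rot: [0.001, -0.114, 0.994, -0.0]
wrist_force: [0.8, 1.1, 0.2]
opening: 1.003
grasp_force: 0.0
```

Emit:
{"method": "servo_tool", "body": {
  "motion": [
    [[-1, -4.7, 1.5, 0, -1], [-2, -9.4, 3, 0, -1], [-2.7, -14.4, 4.6, 0, -1], [-2.7, -14.4, 4.6, 0, -1], [-2.7, -14.4, 4.6, 0, -1]]
  ]
}}

```text
time_s: 1.75
eef_pos: [0.4828, -0.0371, 0.1596]
eef_rot: [-0.001, -0.112, 0.994, 0.0]
wrist_force: [0.5, 0.6, 0.3]
opening: 0.997
grasp_force: 0.0
```

```bash
python3 go.py .486 -.037 .035
```

```text
pos [ 0.4828 -0.0371  0.1596] d cm [-0.34 -0.08 12.46] twist -0.4 q [-0.32  0.09  1.92  0.    1.13 -2.12] tilt -1.0 F [0.54 0.59 0.3 ] open 0.997 0.0 t 1.75
```

Emit:
{"method": "servo_tool", "body": {
  "motion": [
    [[-0.3, -0.1, 3, 0, -1], [-0.3, -0.1, 6, 0, -1], [-0.3, -0.1, 9, 0, -1], [-0.3, -0.1, 11, 0, -1], [-0.3, -0.1, 12.2, 0, -1]]
  ]
}}

```text
time_s: 2.25
eef_pos: [0.485, -0.0345, 0.0372]
eef_rot: [-0.001, -0.115, 0.993, 0.001]
wrist_force: [-0.9, 0.9, 0.1]
opening: 0.997
grasp_force: 0.0
```

Emit:
{"method": "servo_tool", "body": {
  "motion": [
    [[0, 0, 0, 0, 0.5], [0, 0, 0, 0, 1], [0, 0, 0, 0, 1], [0, 0, 0, 0, 1], [0, 0, 0, 0, 1]]
  ]
}}

```text
time_s: 2.75
eef_pos: [0.4875, -0.0364, 0.04]
eef_rot: [0.001, -0.114, 0.994, -0.0]
wrist_force: [-1.0, 2.8, 5.6]
opening: 0.526
grasp_force: 61.1
```

```bash
python3 go.py .486 -.037 .17
```

```text
pos [ 0.4875 -0.0364  0.04  ] d cm [  0.12  -0.04 -13.  ] twist -0.2 q [-0.32  0.31  1.96  0.    0.87 -2.12] tilt -1.0 F [-0.99  2.75  5.61] open 0.526 61.1 t 2.75
```

Emit:
{"method": "servo_tool", "body": {
  "motion": [
    [[0, 0, -2, 0, 1], [0, 0, -5, 0, 1], [0, 0, -8, 0, 1], [0, 0, -11, 0, 1], [0, 0, -12, 0, 1]]
  ]
}}

```text
time_s: 3.25
eef_pos: [0.4883, -0.037, 0.1623]
eef_rot: [0.003, -0.114, 0.993, -0.001]
wrist_force: [1.2, 0.1, 0.6]
opening: 0.527
grasp_force: 60.6
```

```bash
python3 go.py .509 .270 .16
python3 - <<'E'
from m import *
a=[]
for n,u0,v0 in(("side",250,120),("top",260,130)):
    c=ctrl.camera(n); a.append(cv2.resize(c["pixels"][v0:v0+120,u0:u0+120],(400,400)))
cv2.imwrite("pics/lift.png",np.hstack(a)[:,:,::-1])
E
```

```text
pos [ 0.4883 -0.037   0.1623] d cm [-8.96 29.44  0.18] twist -0.2 q [-0.32  0.1   1.91 -0.    1.13 -2.12] tilt -1.0 F [1.17 0.11 0.64] open 0.527 60.6 t 3.25
```

View pics/lift.png

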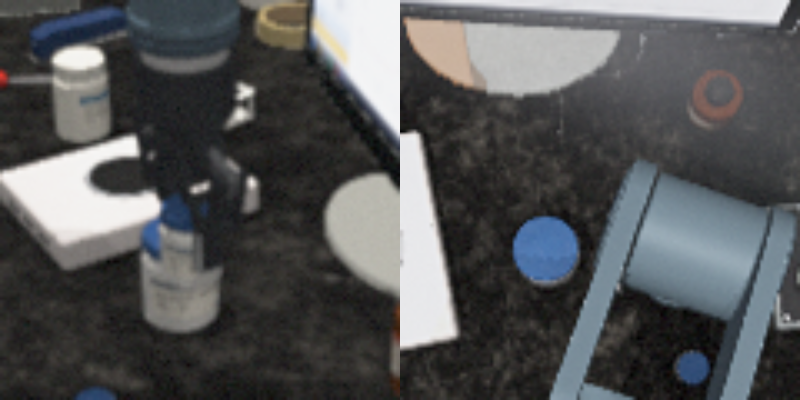

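The side view shows the jar held upright between the fingers at (180,230) in the crop; the big blue-capped jar behind it is untouched.

Emit:
{"method": "servo_tool", "body": {
  "motion": [
    [[-1, 3, -1, 0, 1], [-2.5, 7.5, -1, 0, 1], [-4, 12, -1, 0, 1], [-5.5, 16.5, -1, 0, 1], [-6.5, 21, -1, 0, 1]]
  ]
}}

```text
time_s: 3.85
eef_pos: [0.5012, 0.1846, 0.1665]
eef_rot: [-0.001, -0.114, 0.994, -0.0]
wrist_force: [0.4, -1.3, -0.3]
opening: 0.529
grasp_force: 60.7
```

Emit:
{"method": "servo_tool", "body": {
  "motion": [
    [[-1, 4, 1, 0, 1], [-2, 7, 2, 0, 1], [-2.5, 8.4, 3, 0, 1], [-2.5, 8.4, 4, 0, 1], [-2.5, 8.4, 4, 0, 1]]
  ]
}}

```text
time_s: 4.35
eef_pos: [0.5052, 0.2696, 0.125]
eef_rot: [-0.003, -0.114, 0.993, -0.001]
wrist_force: [-0.2, -0.4, -0.5]
opening: 0.527
grasp_force: 60.7
```

```bash
python3 go.py .509 .270 .087
python3 - <<'E'
from m import *
a=[]
for n,u0,v0 in(("side",240,90),("top",190,140)):
    c=ctrl.camera(n); a.append(cv2.resize(c["pixels"][v0:v0+120,u0:u0+120],(400,400)))
cv2.imwrite("pics/over.png",np.hstack(a)[:,:,::-1])
E
```

```text
pos [0.5052 0.2696 0.125 ] d cm [-0.4  -0.04  3.79] twist -0.2 q [ 0.28  0.33  1.71 -0.    1.11 -1.52] tilt -1.0 F [-0.22 -0.41 -0.51] open 0.527 60.7 t 4.35
```

View pics/over.png

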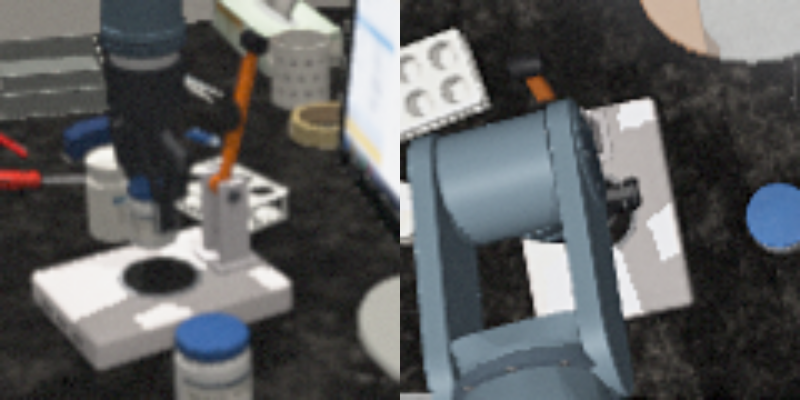

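The side view shows the jar at (147,210) in the crop, above the pad at (160,275). The bar is clear of the arm. I'll lower it now.

Emit:
{"method": "servo_tool", "body": {
  "motion": [
    [[-0.3, 0, 1.5, 0, 1], [-0.3, 0, 2.7, 0, 1], [-0.3, 0, 3.5, 0, 1], [-0.3, 0, 3.7, 0, 1], [-0.3, 0, 3.7, 0, 1]]
  ]
}}

```text
time_s: 4.95
eef_pos: [0.5099, 0.2708, 0.0906]
eef_rot: [-0.001, -0.114, 0.994, -0.0]
wrist_force: [-0.7, 0.0, -0.2]
opening: 0.532
grasp_force: 60.7
```

```bash
python3 go.py .509 .270 .084; python3 go.py .509 .270 .084|cut -c1-30
```

```text
pos [0.5099 0.2708 0.0906] d cm [ 0.11 -0.06  0.66] twist -0.2 q [ 0.28  0.39  1.72 -0.    1.04 -1.52] tilt -1.0 F [-0.69  0.   -0.24] open 0.532 60.7 t 4.95
pos [0.5099 0.2708 0.0906] d c
```

Emit:
{"method": "servo_tool", "body": {
  "motion": [
    [[0.1, 0, 0.3, 0, 1], [0.1, 0, 0.3, 0, 1], [0.1, 0, 0.3, 0, 1]]
  ]
}}

```text
time_s: 5.25
eef_pos: [0.5094, 0.2709, 0.0886]
eef_rot: [0.0, -0.114, 0.993, 0.0]
wrist_force: [-0.3, -0.4, -0.6]
opening: 0.531
grasp_force: 60.7
```

Emit:
{"method": "servo_tool", "body": {
  "motion": [
    [[0, 0, 0.2, 0, 1], [0, 0, 0.2, 0, 1], [0, 0, 0.2, 0, 1]]
  ]
}}

```text
time_s: 5.55
eef_pos: [0.5093, 0.2709, 0.0863]
eef_rot: [0.0, -0.114, 0.993, -0.0]
wrist_force: [-0.3, -0.1, -0.3]
opening: 0.529
grasp_force: 60.7
```

Emit:
{"method": "servo_tool", "body": {
  "motion": [
    [[0, 0, 0.1, 0, 1], [0, 0, 0.2, 0, 1], [0, 0, 0.2, 0, 1]]
  ]
}}

```text
time_s: 5.85
eef_pos: [0.5093, 0.2708, 0.0842]
eef_rot: [-0.0, -0.114, 0.994, -0.0]
wrist_force: [0.5, 0.3, -0.5]
opening: 0.53
grasp_force: 60.8
```

Emit:
{"method": "servo_tool", "body": {
  "motion": [
    [[0, 0, 0.1, 0, 1], [0, 0, 0.1, 0, 1], [0, 0, 0.1, 0, 1]]
  ]
}}

```text
time_s: 6.15
eef_pos: [0.5094, 0.2709, 0.0841]
eef_rot: [0.0, -0.114, 0.993, -0.0]
wrist_force: [-2.6, -1.5, 6.4]
opening: 0.527
grasp_force: 61.3
```

Emit:
{"method": "servo_tool", "body": {
  "motion": [
    [[0, 0, 0, 0, 0], [0, 0, 0, 0, -0.6], [0, 0, 0, 0, -1], [0, 0, 0, 0, -1], [0, 0, 0, 0, -1]]
  ]
}}

```text
time_s: 6.65
eef_pos: [0.5093, 0.2708, 0.0832]
eef_rot: [-0.0, -0.114, 0.994, -0.0]
wrist_force: [0.2, -0.1, 0.4]
opening: 1.001
grasp_force: 0.0
```

Emit:
{"method": "servo_tool", "body": {
  "motion": [
    [[0, 0, -3, 0, -1], [0, 0, -7, 0, -1], [0, 0, -12, 0, -1], [0, 0, -17, 0, -1], [0, 0, -20, 0, -1]]
  ]
}}

```text
time_s: 7.15
eef_pos: [0.5105, 0.2712, 0.288]
eef_rot: [0.003, -0.114, 0.993, 0.0]
wrist_force: [0.4, 0.3, 0.4]
opening: 0.999
grasp_force: 0.0
```

Emit:
{"method": "servo_tool", "body": {
  "motion": [
    [[5, 0, -2, 0, -1], [10, 0, -2, 0, -1], [12, 0, -2, 0, -1], [12, 0, -2, 0, -1]]
  ]
}}

```text
time_s: 7.55
eef_pos: [0.39, 0.2435, 0.3036]
eef_rot: [0.0, -0.114, 0.993, 0.0]
wrist_force: [0.3, 0.3, 0.1]
opening: 1.001
grasp_force: 0.0
```

```bash
python3 go.py .616 .295 .33
python3 - <<'E'
from m import *
c=ctrl.camera("top"); s=ctrl.camera("side"); G=cv2.cvtColor(s["pixels"],cv2.COLOR_RGB2HSV)
a=[]
for q,u0,v0 in((s,240,90),(c,190,140)): a.append(cv2.resize(q["pixels"][v0:v0+120,u0:u0+120],(400,400)))
cv2.imwrite("pics/placed.png",np.hstack(a)[:,:,::-1])
for p,ar,_ in blobs(G,(100,120,60),(125,255,255),(265,130,310,180)): print("side blue",p.round(1),ar,at_z(s,*p,.1).round(4))
E
```

```text
pos [0.39   0.2435 0.3036] d cm [-23.18  -0.12  -2.63] twist -0.2 q [ 0.3  -0.13  1.82  0.    1.44 -1.5 ] tilt -1.0 F [0.3  0.25 0.13] open 1.001 0.0 t 7.55
side blue [286.8 156.2] 86 [0.5071 0.2682 0.1   ]
```

View pics/placed.png

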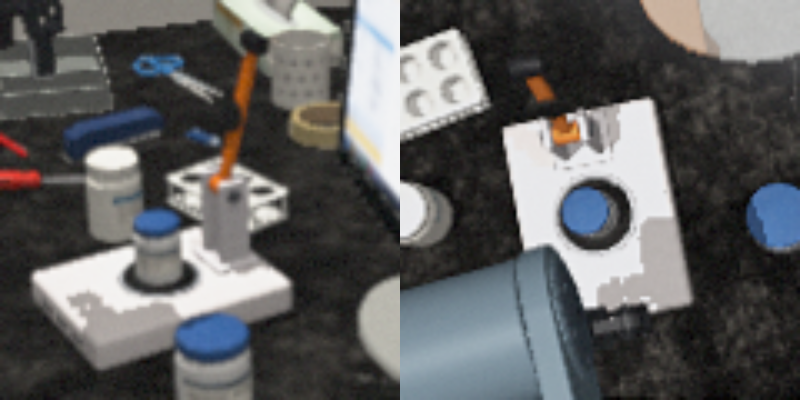

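The jar stands upright in the middle of the pad (cap at top (245.5,203), allowing for parallax). The knob is at top (227.5,160) and side (316.5,102.6). Next I triangulate the knob.

Run:
```python
from m import *
c=ctrl.camera("top"); s=ctrl.camera("side")
px=[]
for q,(x0,y0,x1,y1) in((c,(219,153,236,167)),(s,(309,96,324,110))):
    g=cv2.cvtColor(q["pixels"],cv2.COLOR_RGB2HSV)[y0:y1,x0:x1]; 
    m=((g[...,2]<62)&(g[...,1]<110)); 
    n,l,st,ce=cv2.connectedComponentsWithStats(m.astype(np.uint8)); i=1+st[1:,4].argmax(); px.append(ce[i]+[x0,y0]); print(px[-1],st[i])
D=[];O=[]
for q,p in zip((c,s),px):
    R=np.array(q["R"]); O.append(-R.T@np.array(q["t"])); d=R.T@ray(q,*p); D.append(d/np.linalg.norm(d))
t=np.linalg.lstsq(np.stack([D[0],-D[1]],1),O[1]-O[0],rcond=None)[0]
A,B=O[0]+D[0]*t[0],O[1]+D[1]*t[1]; print(A,B)
h=np.array([.582,.2875,.121]); k=(A+B)/2-h; f=k@[.973,.23,0]; print("angle",np.arctan2(k[2],-f),"len",np.hypot(k[2],f),"side",k@[-.23,.973,0])
for a in(1.75,1.8,1.85,1.4,1.0,.6,.3,0,): print(a,(h+.15*np.array([-.973*np.cos(a),-.23*np.cos(a),np.sin(a)])).round(4))
```

```text
[226.35025381 158.82233503] [  0   0  17  14 197]
[315.45238095 102.35714286] [ 3  3  8  8 42]
[0.62282265 0.30158333 0.26043619] [0.61918034 0.30255293 0.25997386]
angle 1.859203015394488 len 0.1452021212699608 side 0.005204448276645208
1.75 [0.608  0.2936 0.2686]
1.8 [0.6152 0.2953 0.2671]
1.85 [0.6222 0.297  0.2652]
1.4 [0.5572 0.2816 0.2688]
1.0 [0.5031 0.2689 0.2472]
0.6 [0.4615 0.259  0.2057]
0.3 [0.4426 0.2545 0.1653]
0 [0.436 0.253 0.121]
```

Emit:
{"method": "servo_tool", "body": {
  "motion": [
    [[-4.5, 0, -3, 0, -1], [-9, 0, -4, 0, -1], [-13.5, 0, -4, 0, -1], [-18, 0, -4, 0, -1], [-22, 0, -4, 0, -1]]
  ]
}}

```text
time_s: 8.25
eef_pos: [0.6097, 0.2937, 0.3418]
eef_rot: [-0.0, -0.113, 0.994, -0.0]
wrist_force: [1.4, -1.1, 0.3]
opening: 1.0
grasp_force: 0.0
```

Emit:
{"method": "servo_tool", "body": {
  "motion": [
    [[-1.5, 0, 0, 0, -1], [-1.5, 0, 0, 0, -1]]
  ]
}}

```text
time_s: 8.45
eef_pos: [0.6238, 0.2965, 0.3404]
eef_rot: [-0.001, -0.113, 0.994, -0.0]
wrist_force: [-0.5, -0.5, -0.5]
opening: 1.0
grasp_force: 0.0
```

```bash
python3 go.py .62 .298 .272
```

```text
pos [0.6238 0.2965 0.3404] d cm [0.32 0.23 6.84] twist -0.3 q [ 0.27  0.39  1.18 -0.    1.58 -1.53] tilt -1.0 F [-0.55 -0.45 -0.53] open 1.0 0.0 t 8.45
```

Emit:
{"method": "servo_tool", "body": {
  "motion": [
    [[0.2, 0.1, 2.5, 0, -1], [0.2, 0.1, 5, 0, -1], [0.2, 0.1, 7, 0, -1], [0.2, 0.1, 7, 0, -0.3]]
  ]
}}

```text
time_s: 8.85
eef_pos: [0.617, 0.2968, 0.2689]
eef_rot: [-0.004, -0.114, 0.993, -0.001]
wrist_force: [-0.0, -0.1, 0.6]
opening: 0.856
grasp_force: 0.0
```

```bash
python3 go.py .62 .298 .272
python3 - <<'E'
from m import *
a=[]
for n,u0,v0 in(("side",270,60),("top",190,110)):
    c=ctrl.camera(n); a.append(cv2.resize(c["pixels"][v0:v0+80,u0:u0+80],(400,400),interpolation=cv2.INTER_CUBIC))
cv2.imwrite("pics/knob.png",np.hstack(a)[:,:,::-1])
E
```

```text
pos [0.617  0.2968 0.2689] d cm [-0.32  0.05 -0.31] twist -0.2 q [ 0.28  0.42  1.28 -0.    1.45 -1.52] tilt -1.0 F [-0.01 -0.13  0.63] open 0.856 0.0 t 8.85
```

View pics/knob.png

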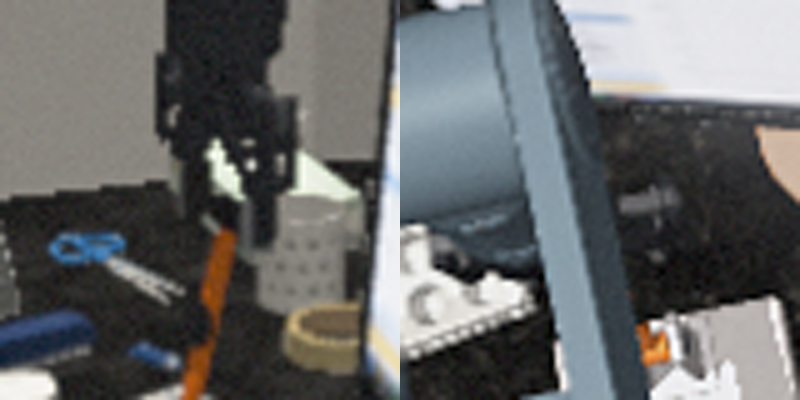

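The knob at (225,215) in the crop sits between the fingers. I'll close on it.

Emit:
{"method": "servo_tool", "body": {
  "motion": [
    [[0, 0, 0, 0, 0.2], [0, 0, 0, 0, 0.5], [0, 0, 0, 0, 1], [0, 0, 0, 0, 1], [0, 0, 0, 0, 1]]
  ]
}}

```text
time_s: 9.45
eef_pos: [0.6202, 0.2971, 0.2755]
eef_rot: [0.002, -0.114, 0.994, -0.0]
wrist_force: [0.6, -2.2, 5.9]
opening: 0.339
grasp_force: 61.4
```

```bash
python3 go.py .557 .283 .275
```

```text
pos [0.6202 0.2971 0.2755] d cm [6.47 0.05 0.03] twist -0.2 q [ 0.27  0.41  1.28 -0.    1.45 -1.52] tilt -1.0 F [ 0.6  -2.17  5.86] open 0.339 61.4 t 9.45
```

Emit:
{"method": "servo_tool", "body": {
  "motion": [
    [[1.9, 0, -0.38, 0, 1], [3.4, 0, -0.5, 0, 1], [4.9, 0, -0.46, 0, 1], [6.4, 0, -0.28, 0, 1], [7.85, 0, 0.05, 0, 1]]
  ]
}}

```text
time_s: 9.95
eef_pos: [0.5444, 0.2795, 0.2753]
eef_rot: [0.004, -0.114, 0.994, 0.0]
wrist_force: [3.6, -1.5, 2.6]
opening: 0.338
grasp_force: 60.7
```

```bash
python3 go.py .543 .277 .275;python3 - <<'E'
from m import *
s=ctrl.camera("side"); G=cv2.cvtColor(s["pixels"],cv2.COLOR_RGB2HSV)
for p,ar,m in blobs(G,(5,150,120),(18,255,255),(265,80,330,180),3): 
    ys,xs=np.nonzero(m); print("orange",p.round(1),ar,xs.min(),xs.max(),ys.min(),ys.max())
for p,ar,_ in blobs(G,(100,120,60),(125,255,255),(265,130,310,180)): print("blue",p.round(1),ar)
E
```

```text
pos [0.5444 0.2795 0.2753] d cm [ 0.19 -0.22  0.03] twist -0.3 q [ 0.28  0.24  1.49 -0.    1.4  -1.52] tilt -1.0 F [ 3.61 -1.45  2.57] open 0.338 60.7 t 9.95
orange [300.1 120.5] 33 298 303 114 128
orange [304.2 138.9] 33 303 306 131 146
blue [286.8 156.2] 88
```

Emit:
{"method": "servo_tool", "body": {
  "motion": [
    [[1.4, 0, 0.47, 0, 1], [2.8, 0, 1.1, 0, 1], [4.1, 0, 1.83, 0, 1], [5.3, 0, 2.7, 0, 1], [6.45, 0, 3.7, 0, 1]]
  ]
}}

```text
time_s: 10.5
eef_pos: [0.4811, 0.2649, 0.2386]
eef_rot: [0.003, -0.114, 0.994, -0.0]
wrist_force: [-0.7, -2.5, 8.7]
opening: 0.339
grasp_force: 68.1
```

Emit:
{"method": "servo_tool", "body": {
  "motion": [
    [[1.0, 0, 1.1, 0, 1], [1.9, 0, 2.3, 0, 1], [2.7, 0, 3.55, 0, 1], [3.35, 0, 4.9, 0, 1], [3.85, 0, 6.3, 0, 1]]
  ]
}}

```text
time_s: 11.0
eef_pos: [0.4427, 0.256, 0.1739]
eef_rot: [0.001, -0.114, 0.993, -0.0]
wrist_force: [-0.8, -5.2, 6.2]
opening: 0.337
grasp_force: 87.2
```

Emit:
{"method": "servo_tool", "body": {
  "motion": [
    [[0.35, 0, 1.45, 0, 1], [0.55, 0, 2.6, 0, 1], [0.63, 0, 3.4, 0, 1], [0.65, 0, 3.8, 0, 1], [0.65, 0, 4.1, 0, 1]]
  ]
}}

```text
time_s: 11.5
eef_pos: [0.4366, 0.2546, 0.1323]
eef_rot: [0.0, -0.114, 0.994, -0.0]
wrist_force: [-2.8, -5.2, 4.8]
opening: 0.34
grasp_force: 93.6
```

```bash
python3 go.py .436 .2535 .127;python3 - <<'E'
from m import *
s=ctrl.camera("side"); G=cv2.cvtColor(s["pixels"],cv2.COLOR_RGB2HSV)
for p,ar,m in blobs(G,(5,150,120),(18,255,255),(255,80,330,180),3): 
    ys,xs=np.nonzero(m); print("orange",p.round(1),ar,xs.min(),xs.max(),ys.min(),ys.max())
for p,ar,_ in blobs(G,(100,120,60),(125,255,255),(265,130,310,180)): print("blue",p.round(1),ar)
cv2.imwrite("pics/down.png",cv2.resize(s["pixels"][90:190,230:350],(600,500))[:,:,::-1])
E
```

```text
pos [0.4366 0.2546 0.1323] d cm [ 0.08 -0.09  0.53] twist -0.2 q [ 0.29  0.18  1.88 -0.    1.08 -1.51] tilt -1.0 F [-2.83 -5.19  4.76] open 0.34 93.6 t 11.5
orange [289.9 148. ] 104 275 306 143 152
blue [286.8 156.4] 78
```

View pics/down.png

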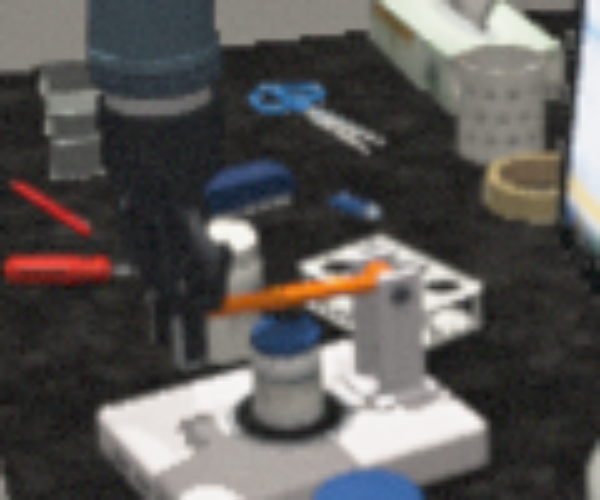

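The bar is nearly level over the cap and the jar hasn't moved. I'll press it down to the stop.

Emit:
{"method": "servo_tool", "body": {
  "motion": [
    [[0, 0, 0.2, 0, 1], [0, 0, 0.4, 0, 1], [0, 0, 0.4, 0, 1]]
  ]
}}

```text
time_s: 11.85
eef_pos: [0.4364, 0.2546, 0.1283]
eef_rot: [0.0, -0.114, 0.993, -0.0]
wrist_force: [-2.5, -6.1, 4.9]
opening: 0.339
grasp_force: 93.8
```

Emit:
{"method": "servo_tool", "body": {
  "motion": [
    [[0, 0, 0.2, 0, 1], [0, 0, 0.3, 0, 1], [0, 0, 0.3, 0, 1]]
  ]
}}

```text
time_s: 12.15
eef_pos: [0.4365, 0.2546, 0.1254]
eef_rot: [0.0, -0.114, 0.993, -0.0]
wrist_force: [-1.4, -4.2, 5.0]
opening: 0.341
grasp_force: 94.1
```

Emit:
{"method": "servo_tool", "body": {
  "motion": [
    [[0, 0, 0.2, 0, 1], [0, 0, 0.3, 0, 1], [0, 0, 0.3, 0, 1]]
  ]
}}

```text
time_s: 12.45
eef_pos: [0.4366, 0.2546, 0.1224]
eef_rot: [0.001, -0.114, 0.993, -0.0]
wrist_force: [-0.5, -5.9, 3.7]
opening: 0.335
grasp_force: 94.2
```

Run:
```python
from m import *
s=ctrl.camera("side"); G=cv2.cvtColor(s["pixels"],cv2.COLOR_RGB2HSV)
for p,ar,m in blobs(G,(5,150,120),(18,255,255),(255,80,330,180),3): 
    ys,xs=np.nonzero(m); l=cv2.fitLine(np.stack([xs,ys],1).astype(np.float32),2,0,.01,.01).ravel(); print("orange",p.round(1),ar,xs.min(),xs.max(),ys.min(),ys.max(),"slope",l[1]/l[0])
def pr(X):
    R=np.array(s["R"]);v=R@X+s["t"];x,y=v[:2]/v[2];k=1+s["k1"]*(x*x+y*y);return np.array([s["fx"]*x*k+s["cx"],s["fy"]*y*k+s["cy"]])
h=np.array([.582,.2875,.121]); p0=pr(h)
for a in(0,.05,.1,.15):
    e=lambda r:h+r*np.array([-.973*np.cos(a),-.23*np.cos(a),np.sin(a)])
    q=pr(e(.03));r=pr(e(.12)); print(a,q.round(1),r.round(1),(q[1]-r[1])/(q[0]-r[0]))
print(ctrl.get_obs()["eef_pos"],ctrl.get_obs()["wrist_force"])
```

```text
orange [290.1 149. ] 111 275 306 142 154 slope -0.26502144
0 [298.9 146.9] [274.4 153.5] -0.2678354592349473
0.05 [298.9 146.5] [274.4 151.8] -0.21523625826870343
0.1 [298.9 146.1] [274.4 150.1] -0.16251333225034612
0.15 [298.9 145.7] [274.5 148.3] -0.10940060932335398
[0.43660101 0.25460075 0.12238162] [-1.91343678 -5.25811729  3.87020554]
```

Emit:
{"method": "servo_tool", "body": {
  "motion": [
    [[0, 0, 0.2, 0, 1], [0, 0, 0.3, 0, 1], [0, 0, 0.3, 0, 1]]
  ]
}}

```text
time_s: 12.8
eef_pos: [0.4368, 0.2547, 0.1194]
eef_rot: [0.001, -0.114, 0.993, -0.0]
wrist_force: [-0.6, -4.8, 2.8]
opening: 0.336
grasp_force: 94.3
```

Emit:
{"method": "servo_tool", "body": {
  "motion": [
    [[0, 0, 0.2, 0, 1], [0, 0, 0.3, 0, 1], [0, 0, 0.3, 0, 1]]
  ]
}}

```text
time_s: 13.1
eef_pos: [0.437, 0.2547, 0.1165]
eef_rot: [0.001, -0.114, 0.993, -0.0]
wrist_force: [2.0, -5.3, 3.7]
opening: 0.34
grasp_force: 94.1
```

```bash
cat > bar.py <<'E'
from m import *
s=ctrl.camera("side"); G=cv2.cvtColor(s["pixels"],cv2.COLOR_RGB2HSV)
for p,ar,m in blobs(G,(5,150,120),(18,255,255),(255,80,330,180),3): 
    ys,xs=np.nonzero(m); l=cv2.fitLine(np.stack([xs,ys],1).astype(np.float32),2,0,.01,.01).ravel(); print("orange",p.round(1),ar,xs.min(),xs.max(),ys.min(),ys.max(),"slope",l[1]/l[0])
for p,ar,_ in blobs(G,(100,120,60),(125,255,255),(265,130,310,180)): print("blue",p.round(1),ar)
E
python3 bar.py
```

```text
orange [290.6 149.4] 115 276 306 142 155 slope -0.30962145
blue [287.  157.5] 55
```

Emit:
{"method": "servo_tool", "body": {
  "motion": [
    [[0, 0, 0.2, 0, 1], [0, 0, 0.3, 0, 1], [0, 0, 0.3, 0, 1]]
  ]
}}

```text
time_s: 13.45
eef_pos: [0.4371, 0.2548, 0.1159]
eef_rot: [0.001, -0.114, 0.993, -0.0]
wrist_force: [-9.1, -9.6, 27.2]
opening: 0.342
grasp_force: 96.8
```

```bash
python3 bar.py
```

```text
orange [290.9 149.4] 114 276 306 142 155 slope -0.31501332
blue [287.1 157.6] 54
```

Emit:
{"method": "servo_tool", "body": {
  "motion": [
    [[0, 0, -0.1, 0, 0.4], [0, 0, -0.1, 0, -0.5], [0, 0, -0.1, 0, -1], [0, 0, -0.1, 0, -1], [0, 0, -0.1, 0, -1]]
  ]
}}

```text
time_s: 14.0
eef_pos: [0.4355, 0.255, 0.1133]
eef_rot: [-0.001, -0.114, 0.993, 0.0]
wrist_force: [-0.1, 0.5, 0.7]
opening: 0.983
grasp_force: 0.0
```

```bash
python3 bar.py; python3 go.py .43 .25 .25
```

```text
orange [291.9 149. ] 106 278 306 142 154 slope -0.31082392
blue [287.1 157.4] 54
pos [0.4356 0.2549 0.1133] d cm [  0.67  -0.35 -13.67] twist -0.2 q [ 0.29  0.21  1.89  0.    1.04 -1.51] tilt -1.0 F [ 0.65 -1.33 -0.54] open 0.998 0.0 t 14.05
```

Emit:
{"method": "servo_tool", "body": {
  "motion": [
    [[0, 0, -2, 0, -1], [0, 0, -5, 0, -1], [0, 0, -9, 0, -1], [0, 0, -13, 0, -1], [0, 0, -15, 0, -1]]
  ]
}}

```text
time_s: 14.55
eef_pos: [0.4372, 0.2554, 0.2675]
eef_rot: [0.002, -0.114, 0.993, 0.001]
wrist_force: [0.3, 0.2, -0.8]
opening: 1.0
grasp_force: 0.0
```

```bash
python3 bar.py; python3 go.py .491 -.1985 .2
```

```text
orange [288.  150.1] 135 269 306 142 156 slope -0.2986637
blue [287.1 157.4] 57
pos [0.4383 0.2557 0.2699] d cm [  5.2  -45.44   6.91] twist -0.2 q [ 0.29  0.01  1.76  0.    1.36 -1.51] tilt -1.0 F [ 1.34 -0.02  2.83] open 1.003 0.0 t 14.6
```

Emit:
{"method": "servo_tool", "body": {
  "motion": [
    [[0.5, -4.5, 0, 0, 0], [1, -9, 0, 0, 1], [1.5, -13.5, 0, 0, 1], [2, -18, 0, 0, 1], [2.5, -22.5, 0, 0, 1]]
  ]
}}

```text
time_s: 15.1
eef_pos: [0.4622, 0.0285, 0.2633]
eef_rot: [-0.0, -0.114, 0.993, 0.0]
wrist_force: [1.0, 0.4, 1.2]
opening: 0.151
grasp_force: 0.0
```

Emit:
{"method": "servo_tool", "body": {
  "motion": [
    [[0.5, -4.5, 1, 0, 1], [1, -9, 2, 0, 1], [1.6, -13.5, 4, 0, 1], [2.2, -18, 6, 0, 1], [2.7, -22.5, 7, 0, 1]]
  ]
}}

```text
time_s: 15.6
eef_pos: [0.4859, -0.1964, 0.1913]
eef_rot: [-0.001, -0.114, 0.994, 0.001]
wrist_force: [1.3, 0.6, 0.3]
opening: 0.002
grasp_force: 0.0
```

Emit:
{"method": "servo_tool", "body": {
  "motion": [
    [[0, 0, 0, 0, 1], [0, 0, 0, 0, 1]]
  ]
}}

```text
time_s: 15.8
eef_pos: [0.4865, -0.1957, 0.1926]
eef_rot: [-0.001, -0.113, 0.994, 0.001]
wrist_force: [-0.1, 0.5, -0.8]
opening: -0.001
grasp_force: 0.0
```

```bash
python3 go.py .491 -.1985 .095; python3 bar.py
python3 - <<'E'
from m import *
c=ctrl.camera("top"); H=cv2.cvtColor(c["pixels"],cv2.COLOR_RGB2HSV)
for p,a,_ in blobs(H,(5,150,120),(18,255,255),(215,150,270,240),5): print("orange top",p.round(1),a,at_d(c,*p).round(3))
for u,z in((.436,.121),(.47,.126)): pass
E
```

```text
pos [ 0.4865 -0.1957  0.1926] d cm [-0.39 -0.4   9.76] twist -0.4 q [-0.61  0.14  1.79  0.    1.21 -2.41] tilt -1.0 F [-0.12  0.49 -0.78] open -0.001 0.0 t 15.8
orange [287.7 150.1] 140 268 306 142 156 slope -0.296039
blue [287.  157.5] 55
orange top [243.  197.5] 201 [0.524 0.274 0.124]
```

Emit:
{"method": "servo_tool", "body": {
  "motion": [
    [[-0.4, -0.4, 3, 0, 1], [-0.4, -0.4, 6, 0, 1], [-0.4, -0.4, 8.5, 0, 1], [-0.4, -0.4, 9.5, 0, 1], [-0.4, -0.4, 9.5, 0, 1]]
  ]
}}

```text
time_s: 16.4
eef_pos: [0.4914, -0.1965, 0.0979]
eef_rot: [-0.001, -0.115, 0.993, 0.001]
wrist_force: [0.1, -0.4, 0.4]
opening: -0.002
grasp_force: 0.0
```

```bash
python3 go.py .491 -.1985 .09
python3 - <<'E'
from m import *
a=[]
for n,u0,v0 in(("side",290,210),("top",350,170)):
    c=ctrl.camera(n); a.append(cv2.resize(c["pixels"][v0:v0+100,u0:u0+100],(400,400),interpolation=cv2.INTER_CUBIC))
cv2.imwrite("pics/key.png",np.hstack(a)[:,:,::-1])
E
```

```text
pos [ 0.4914 -0.1965  0.0979] d cm [ 0.08 -0.18  0.79] twist -0.1 q [-0.61  0.28  1.84  0.    1.02 -2.41] tilt -1.0 F [ 0.07 -0.44  0.45] open -0.002 0.0 t 16.4
```

View pics/key.png

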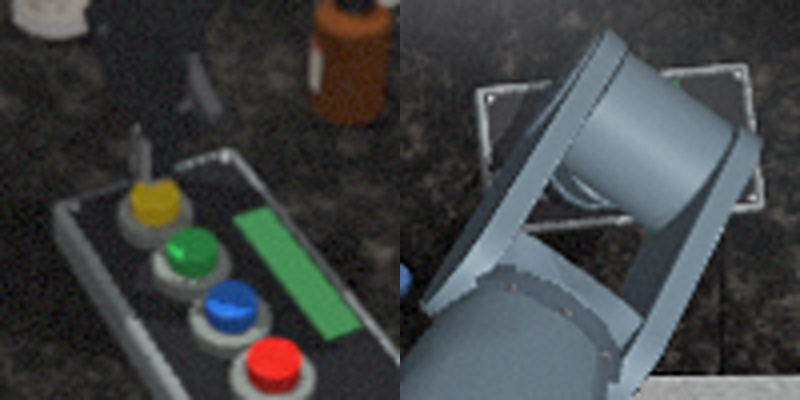

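The fingertips are over the yellow key (side crop (155,195)), well clear of the green one.

Emit:
{"method": "servo_tool", "body": {
  "motion": [
    [[0, -0.1, 0.4, 0, 1], [0, -0.1, 0.8, 0, 1], [0, -0.1, 1.2, 0, 1], [0, -0.1, 1.4, 0, 1], [0, -0.1, 1.4, 0, 1]]
  ]
}}

```text
time_s: 17.0
eef_pos: [0.4924, -0.1995, 0.0849]
eef_rot: [0.0, -0.114, 0.994, -0.0]
wrist_force: [0.3, -0.4, 3.0]
opening: -0.0
grasp_force: 1.3
```

Emit:
{"method": "servo_tool", "body": {
  "motion": [
    [[0, 0, 0.3, 0, 1], [0, 0, 0.6, 0, 1], [0, 0, 0.6, 0, 1], [0, 0, 0.6, 0, 1], [0, 0, 0.6, 0, 1]]
  ]
}}

```text
time_s: 17.5
eef_pos: [0.4925, -0.1995, 0.0791]
eef_rot: [0.0, -0.114, 0.994, -0.0]
wrist_force: [0.6, -0.6, 4.0]
opening: 0.003
grasp_force: 2.5
```

Emit:
{"method": "servo_tool", "body": {
  "motion": [
    [[0, 0, 0.2, 0, 1], [0, 0, 0.2, 0, 1], [0, 0, 0.2, 0, 1], [0, 0, 0.2, 0, 1]]
  ]
}}

```text
time_s: 17.9
eef_pos: [0.4925, -0.1995, 0.0772]
eef_rot: [0.0, -0.114, 0.993, -0.0]
wrist_force: [0.7, -0.6, 5.7]
opening: -0.001
grasp_force: 2.9
```

Emit:
{"method": "servo_tool", "body": {
  "motion": [
    [[0, 0, -2, 0, 1], [0, 0, -5, 0, 1], [0, 0, -5, 0, 1]]
  ]
}}

```text
time_s: 18.2
eef_pos: [0.4939, -0.2003, 0.1299]
eef_rot: [0.002, -0.114, 0.993, -0.002]
wrist_force: [0.5, 0.1, 0.2]
opening: -0.0
grasp_force: 0.0
```

```bash
python3 go.py .503 -.294 .097
python3 - <<'E'
from m import *
s=ctrl.camera("side"); G=cv2.cvtColor(s["pixels"],cv2.COLOR_RGB2HSV)
for p,a,_ in blobs(G,(22,120,100),(35,255,255),(310,245,375,312)): print("yellow",p.round(1),a)
E
```

```text
pos [ 0.4939 -0.2003  0.1299] d cm [ 1.25 -9.32  3.32] twist -0.2 q [-0.61  0.24  1.82  0.    1.08 -2.41] tilt -1.0 F [0.46 0.09 0.19] open -0.0 0.0 t 18.2
yellow [328.5 260. ] 119
```

Emit:
{"method": "servo_tool", "body": {
  "motion": [
    [[0.6, -4.5, 0, 0, 1], [1.2, -9.4, 0, 0, 1], [1.2, -9.4, 0, 0, 1], [1.2, -9.4, 2, 0, 1], [1.2, -9.4, 3.2, 0, 1]]
  ]
}}

```text
time_s: 18.75
eef_pos: [0.5003, -0.2924, 0.0921]
eef_rot: [-0.001, -0.113, 0.994, 0.002]
wrist_force: [-0.3, -0.3, 0.2]
opening: 0.0
grasp_force: 0.0
```

Emit:
{"method": "servo_tool", "body": {
  "motion": [
    [[0, 0, 0, 0, 1], [0, 0, 0, 0, 1]]
  ]
}}

```text
time_s: 18.95
eef_pos: [0.5013, -0.2925, 0.094]
eef_rot: [-0.001, -0.114, 0.993, 0.001]
wrist_force: [0.6, 0.2, -0.1]
opening: 0.003
grasp_force: 0.0
```

Emit:
{"method": "servo_tool", "body": {
  "motion": [
    [[-0.1, -0.1, 0.4, 0, 1], [-0.1, -0.1, 0.8, 0, 1], [-0.1, -0.1, 1.2, 0, 1], [-0.1, -0.1, 1.5, 0, 1], [-0.1, -0.1, 1.5, 0, 1]]
  ]
}}

```text
time_s: 19.45
eef_pos: [0.5035, -0.2945, 0.0802]
eef_rot: [0.001, -0.114, 0.994, -0.0]
wrist_force: [2.4, 0.8, 4.9]
opening: -0.004
grasp_force: 2.2
```

Emit:
{"method": "servo_tool", "body": {
  "motion": [
    [[0, 0, 0, 0, 1], [0, 0, 0, 0, 1]]
  ]
}}

```text
time_s: 19.65
eef_pos: [0.5035, -0.2945, 0.0804]
eef_rot: [0.001, -0.114, 0.993, -0.0]
wrist_force: [2.8, -0.5, 4.9]
opening: -0.0
grasp_force: 2.2
```

Emit:
{"method": "servo_tool", "body": {
  "motion": [
    [[0, 0, 0.25, 0, 1], [0, 0, 0.25, 0, 1], [0, 0, 0.25, 0, 1], [0, 0, 0.25, 0, 1]]
  ]
}}

```text
time_s: 20.05
eef_pos: [0.5035, -0.2945, 0.0779]
eef_rot: [0.001, -0.114, 0.994, -0.0]
wrist_force: [2.9, -0.0, 5.8]
opening: -0.002
grasp_force: 2.7
```

Emit:
{"method": "servo_tool", "body": {
  "motion": [
    [[0, 0, -2, 0, 1], [0, 0, -5, 0, 1], [0, 0, -5, 0, 1]]
  ]
}}

```text
time_s: 20.35
eef_pos: [0.5041, -0.2957, 0.1306]
eef_rot: [0.001, -0.114, 0.993, -0.002]
wrist_force: [-0.1, 0.2, -0.4]
opening: 0.002
grasp_force: 0.0
```

```bash
python3 go.py .498 -.247 .094; python3 bar.py
```

```text
pos [ 0.5041 -0.2957  0.1306] d cm [-0.49  4.89  3.64] twist -0.2 q [-0.73  0.34  1.68 -0.    1.11 -2.53] tilt -1.0 F [-0.06  0.19 -0.38] open 0.002 0.0 t 20.35
orange [285.2 151. ] 124 268 302 146 156 slope -0.26877484
blue [269.5 131.1] 29
blue [287.1 157.5] 56
```

Emit:
{"method": "servo_tool", "body": {
  "motion": [
    [[-0.5, 4.8, 0, 0, 1], [-0.5, 4.8, 0, 0, 1], [-0.5, 4.8, 2, 0, 1], [-0.5, 4.8, 3.4, 0, 1], [-0.5, 4.8, 3.4, 0, 1]]
  ]
}}

```text
time_s: 20.9
eef_pos: [0.4947, -0.2449, 0.0899]
eef_rot: [-0.002, -0.114, 0.994, 0.002]
wrist_force: [-0.1, -0.2, -0.5]
opening: -0.002
grasp_force: 0.0
```

Emit:
{"method": "servo_tool", "body": {
  "motion": [
    [[0, 0, 0.4, 0, 1], [0, 0, 0.8, 0, 1], [0, 0, 1.2, 0, 1], [0, 0, 1.5, 0, 1], [0, 0, 1.6, 0, 1]]
  ]
}}

```text
time_s: 21.4
eef_pos: [0.4971, -0.2468, 0.0776]
eef_rot: [0.0, -0.114, 0.994, -0.0]
wrist_force: [-2.5, -0.7, 6.1]
opening: 0.001
grasp_force: 2.8
```

Emit:
{"method": "servo_tool", "body": {
  "motion": [
    [[0, 0, 0, 0, 1], [0, 0, 0, 0, 1]]
  ]
}}

```text
time_s: 21.6
eef_pos: [0.4971, -0.2468, 0.0779]
eef_rot: [0.0, -0.114, 0.993, -0.0]
wrist_force: [-2.6, 0.1, 6.0]
opening: -0.001
grasp_force: 2.7
```

Deep enough; hold it for more than 2 s.

Emit:
{"method": "servo_tool", "body": {
  "motion": [
    [[0, 0, 0, 0, 1], [0, 0, 0, 0, 1], [0, 0, 0, 0, 1], [0, 0, 0, 0, 1], [0, 0, 0, 0, 1]]
  ]
}}

```text
time_s: 22.1
eef_pos: [0.4971, -0.2468, 0.0779]
eef_rot: [0.0, -0.114, 0.993, -0.0]
wrist_force: [-2.4, -0.4, 5.4]
opening: 0.004
grasp_force: 2.7
```

Emit:
{"method": "servo_tool", "body": {
  "motion": [
    [[0, 0, 0, 0, 1], [0, 0, 0, 0, 1], [0, 0, 0, 0, 1], [0, 0, 0, 0, 1], [0, 0, 0, 0, 1]]
  ]
}}

```text
time_s: 22.6
eef_pos: [0.4971, -0.2468, 0.0779]
eef_rot: [0.0, -0.114, 0.993, -0.0]
wrist_force: [-2.9, -0.4, 5.2]
opening: 0.002
grasp_force: 2.7
```

Emit:
{"method": "servo_tool", "body": {
  "motion": [
    [[0, 0, 0, 0, 1], [0, 0, 0, 0, 1], [0, 0, 0, 0, 1], [0, 0, 0, 0, 1], [0, 0, 0, 0, 1]]
  ]
}}

```text
time_s: 23.1
eef_pos: [0.4971, -0.2468, 0.0779]
eef_rot: [0.0, -0.114, 0.993, -0.0]
wrist_force: [-3.8, -0.4, 4.9]
opening: -0.001
grasp_force: 2.7
```

Emit:
{"method": "servo_tool", "body": {
  "motion": [
    [[0, 0, 0, 0, 1], [0, 0, 0, 0, 1], [0, 0, 0, 0, 1], [0, 0, 0, 0, 1], [0, 0, 0, 0, 1]]
  ]
}}

```text
time_s: 23.6
eef_pos: [0.4971, -0.2467, 0.0779]
eef_rot: [0.0, -0.114, 0.993, -0.0]
wrist_force: [-2.8, -0.1, 5.2]
opening: -0.002
grasp_force: 2.7
```

Emit:
{"method": "servo_tool", "body": {
  "motion": [
    [[0, 0, -2, 0, 1], [0, 0, -5, 0, 1], [0, 0, -9, 0, 1], [0, 0, -12, 0, 1], [0, 0, -12, 0, 1]]
  ]
}}

```text
time_s: 24.1
eef_pos: [0.4996, -0.2482, 0.2026]
eef_rot: [0.004, -0.114, 0.993, -0.003]
wrist_force: [0.7, -0.6, 0.0]
opening: 0.005
grasp_force: 0.0
```

```bash
python3 bar.py
python3 - <<'E'
from m import *
s=ctrl.camera("side"); cv2.imwrite("pics/end.png",s["pixels"][:,:,::-1])
E
```

```text
orange [287.4 150.3] 139 268 306 142 156 slope -0.29115474
blue [286.9 157.5] 53
```

View pics/end.png

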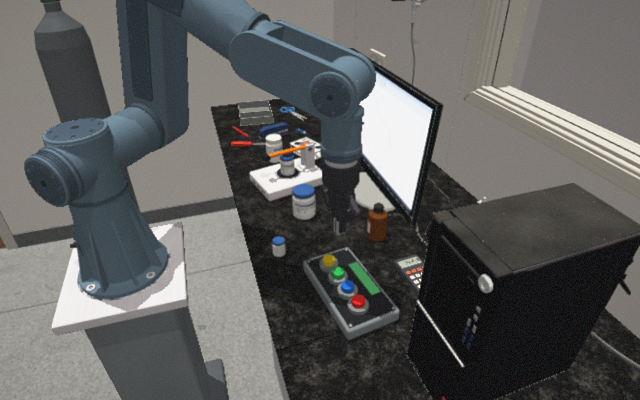

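The jar stands on the pad under the level bar (288,163). The keys are up, the bystanders are undisturbed and the arm is clear.

```bash
python3 -c "
from bench import ctrl
print(ctrl.hand_in())"
```

```text
the job is handed in; nothing more can be done
None
```

I set the jar on the pad, swung the bar down to its stop, pressed yellow then blue and held green for over 2 s, then handed the job in at about 24 s; the hand-in gave no verdict.

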